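# Hook the holder arm into the slotted upright and lock it

## Robot

A 6-joint arm with a two-finger parallel gripper is mounted at the origin on the work surface. World frame = base frame: x ahead of the robot, y to its left, z up, the work surface at z = 0. Lengths are in m, angles in rad, forces in N, time in s.
With the tool pointing down it reaches from about 0.3 to 0.775 m from the base axis. Payload 14.6 kg.
Tool frame: the origin (TCP) lies midway between the tips of the shut fingers; the grasp point (between the pads) lies 19 mm behind it; z points along the fingers, y is the line along which they close (so a half turn about z gives the same grasp; the last joint's range is limited). The gripper opens to 94 mm and grips with 3 to 60 N. Pads are 16 mm wide; open, the fingers measure 119 mm over their backs; the gripper's body (75 mm by 177 mm) begins 78 mm behind the grasp point.
Start: joints at [1.206, 0.3, 1.521, -0, 1.321, -0.067], TCP at [0.161, 0.526, 0.205] pointing down, gripper open.
Joint ranges: [-3.03, 3.03], [-0.79, 2.21], [0.23, 2.52], [-1.04, 4.18], [0, 3.07], [-2.55, 2.55]. Speed limits (rad/s): [2.22, 2.22, 2.57, 3.14, 3.14, 3.14].

## Interface

Orientations are given as [roll, pitch, yaw] about the fixed x, y, z axes, in that order (R = Rz(yaw) Ry(pitch) Rx(roll)).
In Python, from station import ctrl gives the robot as it stands. The module is installed in compiled form; this text tells all that it offers.
- The arm moves only by the tool servo_tool, never from a script. Its argument "plan" is a list of rows, each a list of 7 numbers: the opening in per cent of the stroke, from 0 (shut) to 100 (fully open), then the shift along the tool's x, y, z in m, then the turn, a rotation vector about the tool's x, y, z in rad. A call has exactly 8 rows; each row shifts and turns the commanded pose from where the row before left it, along the tool's axes as they then stand; what a row does not reach is not made up. A row lasts 1/8 s, in which the tool goes at most 62.5 mm and 10.7 degrees, less where a joint would pass 70% of its speed; a pose out of reach is approached as far as the arm can. A call with a gripper value outside its range is refused whole. The fingers move at their own pace and stop on an object; "force" is the grip in N (left out, the last holds). Time passes only in rows, so rows that do not move let the fingers close, or fill a call up. It gives the time, the measured TCP pose, the force, the opening and the grip force at its end, in the units of the state.
- ctrl.get_obs(): the state, without advancing time (a new reading comes with each control period).
- ctrl.camera(name): name is "side" or "top" or "wrist"; returns a dict with "pixels" (400x640x3 uint8, red, green, blue), "z_map" (400x640 float32, m along the optical axis (not along the pixel's ray), 0 where there is no reading), "mtx" (3x3 intrinsics, pixels), "pose" (4x4, takes a point from camera to world coordinates). Camera axes: x right, y up, looking along -z (the intrinsics and any distortion apply to the point x, -y, -z); pixel columns grow to the right and rows downward; lengths in m; the calibration is good to about 2 mm. A picture is of the moment at which its call begins.
- ctrl.hand_in(): hands the job in; it is judged then, once.
The state is a dict: "time_s": time; "qpos": joint angles; "joint_vel": joint speeds; "tau": joint torques, N m; "ee_pos": TCP position; "eef_rot": TCP orientation; "force": force on the tool from outside, world axes, zero at the start; "moment": the same for the moment, N m; "grip_width": finger opening in m; "grip_force": force on a finger pad.
Only numpy, scipy, OpenCV 4.12 (cv2) and the standard library are available. Lean on these libraries where they do the work, as an engineer would, in place of code of your own. Each camera call takes 0.05 s, during which the arm holds its last target. There are 200 camera calls.

## Task

Take the loose metal holder arm from the grooming counter, hook both its claws through the upper pair of slots of the slotted steel upright, then press it down until it is fully home and the spring catch has snapped out over the top of its back plate. Press firmly but gently, feeling for the slots and the stop without straining the thin slotted plate, let go, and leave the other grooming things where they are.

Things in the scene. Friction and masses are not known exactly. Their poses are not given: they have to be found in the camera images.
- holder_arm: Loose aluminium holder arm, 0.2-0.4 kg, standing on the counter as it will hang (z up). Origin: mid bottom edge of the back plate's rear face. +x: out of the rear face, where the claws point; the arm bar (20 wide, 36 high from z 0) runs to x=-170, cross rod 12 thick, 96 long at x=-162. Back plate 60 wide, 96 high, 6 thick; window 22 wide, z 63-91, under a top bar 5 high.
- claws (a point): Midway between the two steel claws, on the rear face: holder arm (0,0,84). Claws at y=+18 and -18, each 7 wide: neck (z 80-88) stands 12.5 out of the rear face, its end (x 6.5-12.5) is a hook hanging down to z=56; throat 6.5 for the 5 mm slotted plate. Axes as holder arm.
- grip_spot (a point): Where to pinch the arm bar from above, across its 20 mm width (along the holder arm's y): holder arm (-105,0,24). The bar's top is 12 above it. Axes as holder arm.
- press_pad (a point): Centre of the top of the flat pad next to the back plate: holder arm (-27,0,80); pad 34 long (x), 30 wide. Place to press down with shut fingers. The back plate's top is 16 higher. Axes as holder arm.
- upright: Fixed steel upright, 104 wide, 222 high, 50 deep, hollow; its foot does not reach ahead of the face. Origin: on the counter, mid-width of the face. +x points into it (the face looks to -x), z up. The face is a slotted strip 84 wide, 5 thick, screwed on up to 8 mm left or right (y) of the middle: the offset differs each time and no pose shows it, so feel (or look) for the slots. Lower slots (z 60-100) unused.
- slot_level (a point): On the face, mid-width of the upright, at the upper slots' mid height: upright (0,0,190). Slots at y=+18 and -18 from the strip's own middle, 10 wide, z 170-210. Claws enter with the holder arm's origin at z 114-122 of the upright, axes parallel, side play 1.5. Then straight down; home: necks on the slots' lower ends, origin at x 0 to -1.5, z 90, level with the strip's middle in y.
- catch (a joint): Spring catch on the strip, midway between the upper slots: nose 12 wide, 6 out of the face, z 188 (flat underside) to 198 (sloping top). 0 = out, grows as pushed in (max 0.008 m). The back plate's top bar meets it with the holder arm's origin at z about 105, pushes it in 3-6 mm while going down (4-12 N push), and it springs out over the bar when home. Strain limit: 100 N summed over all contacts of holder arm with upright; push under 20 N.
- bowl: White melamine bowl, 130 across, 50 high; bystander. Origin: underside, middle.
- jar: Glass jar with steel lid, 72 across, 100 high; bystander. Origin: underside, middle.
- curry_brush: Round rubber curry brush, 80 across, 38 high; bystander. Origin: underside, middle.
- comb: Steel comb lying flat, 170 long (y); bystander. Origin: underside, middle.
- slicker: Blue slicker brush lying on its pins, 200 long, handle to its -x; bystander. Origin: underside, middle.
- tin: Low aluminium tin, 68 across, 45 high; bystander. Origin: underside, middle.
Mind the look-alikes: they are no part of the job. What is shaped like the holder_arm but purple is not meant.

How it is judged:
By the outcome, as a careful person would: the job done as asked, in the order asked, and still so for the second after the job is handed in, with the robot touching nothing.
It also fails if it takes over 64 s, if anything falls off the work surface, if the arm or the gripper's body presses on something with over 40 N, if the wrist force passes 120 N, or if a joint passes its speed limit or range.

## Working session

There is one attempt and no reset: what is moved stays moved. The work goes in short steps, Python scripts to look and compute and a tool call to move; the robot and the scene stay as the last step left them, time stands still between calls to the robot, and variables do not carry over. Pictures are saved under pics/ and viewed, at most 10 in all, crops included, and the job is handed in when it is done.

Besides the shell and the picture viewer there is one more tool, called after "Emit:" as name(argument=value, ...) on one line, values as JSON. servo_tool: Moves the arm, as the interface text tells. Its arguments: {"type":"object","properties":{"plan":{"type":"array","items":{"type":"array","items":{"type":"number"}}},"force":{"type":"number"}},"required":["plan"]}

```bash
mkdir -p pics; cat > h.py <<'E'
import numpy as np, cv2
from station import ctrl
def cloud(c):
    z=c["z_map"];K=c["mtx"];v,u=np.mgrid[0:400,0:640]
    P=np.stack([(u-K[0,2])/K[0,0]*z,-(v-K[1,2])/K[1,1]*z,-z],-1)
    T=c["pose"];W=P@T[:3,:3].T+T[:3,3];W[z<=0]=np.nan
    return W
E
python3 - <<'E'
from h import *
for n in("top","side"):
    c=ctrl.camera(n);np.savez(n+".npz",**c);cv2.imwrite(f"pics/{n}0.png",c["pixels"][...,::-1]);print(n,c["mtx"].tolist(),c["pose"].round(3).tolist(),c.keys())
o=ctrl.get_obs();print(o)
E
```

```text
top [[401.2252143083061, 0.0, 324.080248312043], [0.0, 401.2252143083061, 204.5366021827976], [0.0, 0.0, 1.0]] [[0.01, 0.997, -0.075, 0.352], [-1.0, 0.012, 0.016, -0.053], [0.017, 0.075, 0.997, 1.241], [0.0, 0.0, 0.0, 1.0]] dict_keys(['pixels', 'z_map', 'mtx', 'pose'])
side [[399.1745334359115, 0.0, 315.5566562270461], [0.0, 399.1745334359115, 200.8292891151571], [0.0, 0.0, 1.0]] [[0.948, 0.172, -0.268, 0.082], [-0.318, 0.494, -0.809, -1.188], [-0.006, 0.852, 0.523, 0.866], [0.0, 0.0, 0.0, 1.0]] dict_keys(['pixels', 'z_map', 'mtx', 'pose'])
{'time_s': 0.1, 'qpos': array([ 1.20640575e+00,  3.00440493e-01,  1.52149971e+00, -4.51203221e-06,
        1.32072583e+00, -6.66339615e-02]), 'joint_vel': array([-0.00076141, -0.00194423, -0.00163059,  0.00096237,  0.00161892,
        0.0001328 ]), 'tau': array([ 4.33881840e-03, -5.32650054e+01, -3.53280008e+01,  7.10225408e-02,
        2.35884462e-02, -1.00901232e-04]), 'ee_pos': array([0.16129463, 0.52557115, 0.20493755]), 'eef_rot': array([-3.14052136e+00, -6.71100964e-05,  2.84383712e+00]), 'force': array([ 0.25027017, -0.21502897, -0.0780464 ]), 'moment': array([ 0.04521315,  0.01545573, -0.01938277]), 'grip_force': 0.0, 'grip_width': 0.09434504510109207}
```

View pics/top0.png

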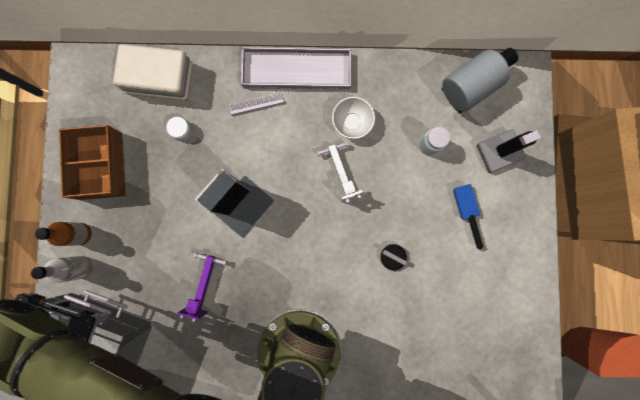

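View pics/side0.png

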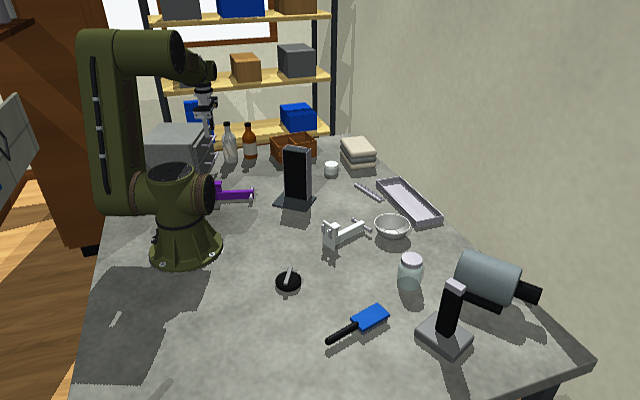

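The top view shows these candidates:
- Silver holder arm at top px (341,172), with its back plate at (346,195) and cross rod at (333,150).
- Purple look-alike at (203,287), which is excluded.
- Grey stand at (505,145), which isn't holder-shaped.

The upright is at (228,198). My choice is the silver one, so next I'll check it in a close crop.

```bash
python3 - <<'E'
from h import *
s=dict(np.load("side.npz"));t=dict(np.load("top.npz"))
a=cv2.resize(s["pixels"][130:260,260:390],(520,520),interpolation=cv2.INTER_CUBIC)
b=cv2.resize(t["pixels"][130:250,190:250],(260,520),interpolation=cv2.INTER_CUBIC)
cv2.imwrite("pics/crop1.png",np.hstack([a,b])[...,::-1])
W=cloud(t)
# holder: points z>0.02 in region
m=np.zeros((400,640),bool);m[138:206,312:366]=1
P=W[m];P=P[(P[:,2]>0.02)];
print(len(P),np.percentile(P,[0,10,50,90,100],axis=0).round(3))
Q=P[(P[:,2]>0.085)];print("top of plate",len(Q),cv2.minAreaRect(Q[:,:2].astype(np.float32)),Q[:,2].max())
B=P[(P[:,2]>0.03)&(P[:,2]<0.04)];print("bar",len(B),cv2.minAreaRect(B[:,:2].astype(np.float32)))
m[:]=0;m[160:245,190:280]=1
P=W[m];
for lo,hi in((0.2,0.24),(0.02,.2)):
    Q=P[(P[:,2]>lo)&(P[:,2]<hi)];r=cv2.minAreaRect(Q[:,:2].astype(np.float32));print("up",len(Q),r,cv2.boxPoints(r).round(3).tolist(),np.median(Q[:,2]))
W=cloud(s);m[:]=0;m[140:212,275:320]=1
P=W[m];Q=P[(P[:,2]>.02)&(P[:,2]<.24)&(P[:,0]>.2)];r=cv2.minAreaRect(Q[:,:2].astype(np.float32));print("side up",len(Q),r,cv2.boxPoints(r).round(3).tolist())
E
```

```text
608 [[ 0.448 -0.18   0.02 ]
 [ 0.467 -0.156  0.027]
 [ 0.542 -0.126  0.037]
 [ 0.62  -0.092  0.086]
 [ 0.644 -0.05   0.1  ]]
top of plate 69 ((0.4688691198825836, -0.15256044268608093), (0.028920594602823257, 0.05903155729174614), 20.93895149230957) 0.09953179452867911
bar 275 ((0.5457521677017212, -0.12262827903032303), (0.17036184668540955, 0.0932692438364029), 20.181493759155273)
up 873 ((0.4636014699935913, 0.205928236246109), (0.051487263292074203, 0.103885218501091), 50.73281478881836) [[0.40700000524520874, 0.21899999678134918], [0.4880000054836273, 0.15299999713897705], [0.5199999809265137, 0.19300000369548798], [0.4399999976158142, 0.2590000033378601]] 0.2213295392061898
up 544 ((0.4573955535888672, 0.18431448936462402), (0.04396694898605347, 0.11465738713741302), 75.26653289794922) [[0.3959999978542328, 0.17800000309944153], [0.5070000290870667, 0.14800000190734863], [0.5180000066757202, 0.19099999964237213], [0.40799999237060547, 0.2199999988079071]] 0.12072544606803004
side up 1799 ((0.5451354384422302, 0.4310992956161499), (0.5760573744773865, 0.20791588723659515), 81.9258804321289) [[0.4020000100135803, 0.16099999845027924], [0.6079999804496765, 0.13099999725818634], [0.6890000104904175, 0.7020000219345093], [0.4830000102519989, 0.7310000061988831]]
```

View pics/crop1.png

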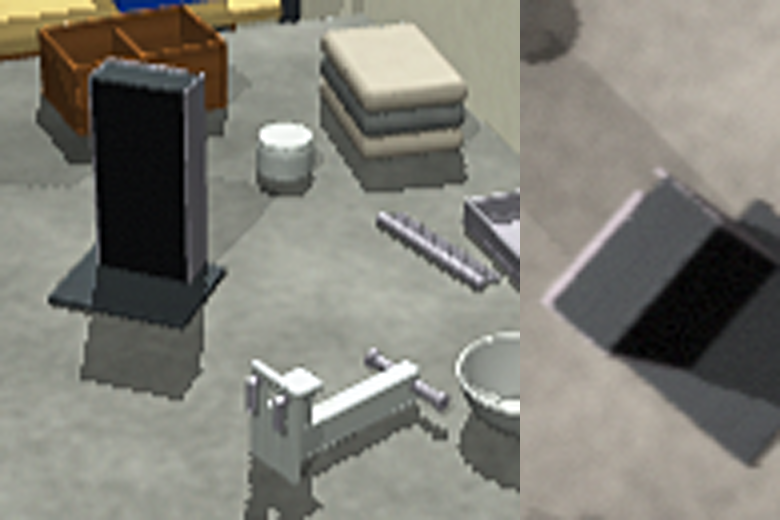

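The crop shows the chosen arm is silver, with two claws on the back plate at crop (250-280,385-410). It faces the robot side, with the bar running to the rod at (400,375). The upright's open back faces the side camera. Its bright slotted strip is the thin light edge at the upper left of the top view, so the face looks toward world (+x,+y).

```bash
cat >> h.py <<'E'
from scipy.spatial.transform import Rotation as R
def tool():
    o=ctrl.get_obs();T=np.eye(4);T[:3,:3]=R.from_euler("xyz",o["eef_rot"]).as_matrix();T[:3,3]=o["ee_pos"];return T
def go(p,rot):
    """shift in tool axes now, and rotvec (tool axes) to reach p, rot"""
    T=tool();print("shift",(T[:3,:3].T@(np.array(p)-T[:3,3])).round(4),"rotvec",(R.from_matrix(T[:3,:3]).inv()*rot).as_rotvec().round(4))
E
python3 - <<'E'
from h import *
c=ctrl.camera("wrist");T=tool()
print(T.round(3).tolist());print((np.linalg.inv(T)@c["pose"]).round(3).tolist(),c["mtx"].tolist())
# refined holder pose
W=cloud(dict(np.load("top.npz")))
m=np.zeros((400,640),bool);m[138:206,312:366]=1
P=W[m];P=P[(P[:,2]>0.028)&(P[:,2]<.042)]
u=np.array([np.cos(np.radians(20.2)),np.sin(np.radians(20.2))]);n=np.array([-u[1],u[0]])
o=np.array([.469,-.153]);s=(P[:,:2]-o)@u;w=(P[:,:2]-o)@n
for a in np.arange(0.02,.17,.02):
    k=(s>a)&(s<a+.02);print(round(a,2),k.sum(),np.percentile(w[k],[0,50,100]).round(4) if k.any() else'')
k=(np.abs(w)>.02);print("rod s",s[k].min(),s[k].max(),w[k].min(),w[k].max())
E
```

```text
[[-0.956, 0.293, -0.0, 0.161], [0.293, 0.956, -0.001, 0.526], [0.0, -0.001, -1.0, 0.205], [0.0, 0.0, 0.0, 1.0]]
[[0.0, 0.957, 0.289, 0.085], [1.0, -0.0, 0.0, -0.0], [0.0, 0.289, -0.957, -0.179], [0.0, 0.0, 0.0, 1.0]] [[346.5187135869288, 0.0, 324.2039401775043], [0.0, 346.5187135869288, 194.08547955837577], [0.0, 0.0, 1.0]]
0.02 0 
0.04 33 [-0.0088  0.0012  0.0108]
0.06 43 [-0.009   0.0013  0.0108]
0.08 44 [-0.0085  0.0014  0.0111]
0.1 43 [-0.0089  0.0011  0.0114]
0.12 44 [-0.0088  0.0018  0.0115]
0.14 64 [-0.0459  0.0013  0.0486]
0.16 28 [-0.0452  0.0006  0.0474]
rod s -0.0026546751456884743 0.16550623409013349 -0.04585488275672094 0.048611485736128626
```

```bash
cat >> h.py <<'E'
from scipy.spatial.transform import Slerp
def pose(yaw,tilt=0):
    """tool down, x at yaw (deg); tilt leans tool z toward -x"""
    return R.from_euler("z",yaw,degrees=True)*R.from_euler("x",180,degrees=True)*R.from_euler("y",-tilt,degrees=True)
def rows(p,rot,n=8):
    """print n rows (shift, rotvec in tool axes) to reach p, rot"""
    T=tool();r0=R.from_matrix(T[:3,:3]);S=Slerp([0,1],R.concatenate([r0,rot]))
    for i in range(n):
        a=S(i/n);b=S((i+1)/n)
        print((a.inv().apply((np.array(p)-T[:3,3])/n)).round(3).tolist()+((a.inv()*b).as_rotvec()).round(3).tolist())
E
python3 - <<'E'
from h import *
r=pose(50.7,30);print(r.as_matrix().round(2))
rows([.529,.286,.3135],r,16)
E
```

```text
[[ 0.55  0.77 -0.32]
 [ 0.67 -0.63 -0.39]
 [-0.5   0.   -0.87]]
[-0.026, -0.008, -0.007, 0.032, -0.021, 0.119]
[-0.027, -0.005, -0.006, 0.032, -0.021, 0.119]
[-0.028, -0.001, -0.005, 0.032, -0.021, 0.119]
[-0.028, 0.002, -0.005, 0.032, -0.021, 0.119]
[-0.028, 0.005, -0.004, 0.032, -0.021, 0.119]
[-0.027, 0.008, -0.004, 0.032, -0.021, 0.119]
[-0.026, 0.011, -0.004, 0.032, -0.021, 0.119]
[-0.024, 0.014, -0.003, 0.032, -0.021, 0.119]
[-0.023, 0.017, -0.003, 0.032, -0.021, 0.119]
[-0.021, 0.019, -0.004, 0.032, -0.021, 0.119]
[-0.018, 0.021, -0.004, 0.032, -0.021, 0.119]
[-0.016, 0.023, -0.004, 0.032, -0.021, 0.119]
[-0.013, 0.025, -0.005, 0.032, -0.021, 0.119]
[-0.01, 0.026, -0.005, 0.032, -0.021, 0.119]
[-0.007, 0.027, -0.006, 0.032, -0.021, 0.119]
[-0.004, 0.027, -0.007, 0.032, -0.021, 0.119]
```

Emit:
servo_tool(plan=[[100, -0.026, -0.008, -0.007, 0.032, -0.021, 0.119], [100, -0.027, -0.005, -0.006, 0.032, -0.021, 0.119], [100, -0.028, -0.001, -0.005, 0.032, -0.021, 0.119], [100, -0.028, 0.002, -0.005, 0.032, -0.021, 0.119], [100, -0.028, 0.005, -0.004, 0.032, -0.021, 0.119], [100, -0.027, 0.008, -0.004, 0.032, -0.021, 0.119], [100, -0.026, 0.011, -0.004, 0.032, -0.021, 0.119], [100, -0.024, 0.014, -0.003, 0.032, -0.021, 0.119]])

```text
time_s: 1.15
ee_pos: [0.3467, 0.4052, 0.2594]
eef_rot: [-2.994, 0.258, 1.9]
force: [1.0, 0.7, -0.5]
grip_width: 0.0944
grip_force: 0.0
```

Emit:
servo_tool(plan=[[100, -0.023, 0.017, -0.003, 0.032, -0.021, 0.119], [100, -0.021, 0.019, -0.004, 0.032, -0.021, 0.119], [100, -0.018, 0.021, -0.004, 0.032, -0.021, 0.119], [100, -0.016, 0.023, -0.004, 0.032, -0.021, 0.119], [100, -0.013, 0.025, -0.005, 0.032, -0.021, 0.119], [100, -0.01, 0.026, -0.005, 0.032, -0.021, 0.119], [100, -0.007, 0.027, -0.006, 0.032, -0.021, 0.119], [100, -0.004, 0.027, -0.007, 0.032, -0.021, 0.119]])

```text
time_s: 2.15
ee_pos: [0.5319, 0.2853, 0.3135]
eef_rot: [-3.135, 0.523, 0.887]
force: [-0.2, -0.5, 0.1]
grip_width: 0.0943
grip_force: 0.0
```

```bash
python3 - <<'E'
from h import *
c=ctrl.camera("wrist");np.savez("w1.npz",**c);cv2.imwrite("pics/w1.png",c["pixels"][...,::-1])
print(ctrl.get_obs()["time_s"],tool().round(3).tolist());go([.529,.286,.3135],pose(50.7,30))
E
```

```text
2.2 [[0.554, 0.767, -0.323, 0.534], [0.665, -0.642, -0.382, 0.283], [-0.5, -0.003, -0.866, 0.313], [0.0, 0.0, 0.0, 1.0]]
shift [-0.0008 -0.006   0.0004] rotvec [-0.0081  0.0005 -0.0076]
```

View pics/w1.png

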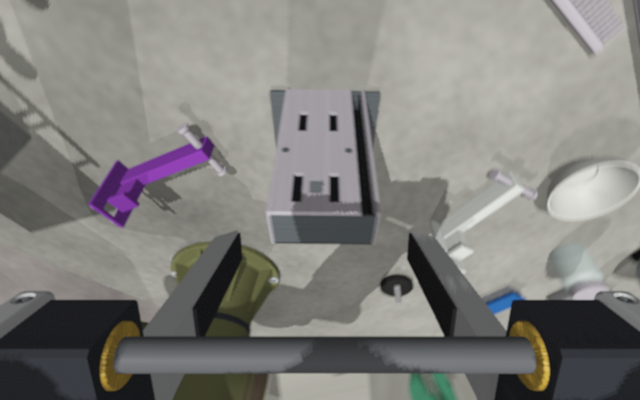

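The face is clearly visible. The upper slots are at px (297,188) and (334,188) with the catch nose at (316,187). The lower slots are at (303,122) and (333,122), and the strip sits left of the upright's middle. Next I'll measure the plane and slots.

```bash
python3 - <<'E'
from h import *
c=dict(np.load("w1.npz"));W=cloud(c);g=c["pixels"].astype(float).mean(-1)
m=np.zeros((400,640),bool);m[150:170,282:348]=1;m[100:112,285:345]=1
P=W[m];P=P[np.isfinite(P[:,0])]
for _ in range(4):
    ce=P.mean(0);n=np.linalg.svd(P-ce,full_matrices=False)[2][2];d=(P-ce)@n;P=P[abs(d)<max(2*d.std(),.001)]
if n[0]<0:n=-n
print("n",n.round(4),"yaw",np.degrees(np.arctan2(n[1],n[0])),"rms",d.std(),"n.ce",n@ce)
K=c["mtx"];T=c["pose"]
def ray(u,v):
    r=T[:3,:3]@np.array([(u-K[0,2])/K[0,0],-(v-K[1,2])/K[1,1],-1]);return T[:3,3]+r*((n@(ce-T[:3,3]))/(n@r))
# slots: weighted dark centroid
for (u0,u1,v0,v1) in((288,306,172,206),(325,343,172,206),(296,311,110,134),(326,341,110,134)):
    s=g[v0:v1,u0:u1];w=np.clip(150-s,0,None)/150;w[w<.3]=0
    v,u=np.mgrid[v0:v1,u0:u1];cu=(w*u).sum()/w.sum();cv=(w*v).sum()/w.sum();print((round(cu,1),round(cv,1)),ray(cu,cv).round(4),w.sum(1).round(1).max())
# top
m[:]=0;m[218:240,272:372]=1;Q=W[m];Q=Q[np.isfinite(Q[:,0])];print("top z",np.percentile(Q[:,2],[10,50,90]))
for v in(100,160,205):print(v,g[v,265:285].astype(int).tolist(),g[v,340:385].astype(int).tolist())
E
```

```text
n [ 6.337e-01  7.736e-01 -3.000e-04] yaw 50.67572639611317 rms 0.00042916885821440466 n.ce 0.4802527610195678
(np.float64(297.5), np.float64(190.6)) [0.4625 0.242  0.1962] 9.1
(np.float64(333.4), np.float64(191.4)) [0.4892 0.2202 0.197 ] 8.9
(np.float64(302.4), np.float64(122.4)) [0.462  0.2424 0.0843] 5.2
(np.float64(332.9), np.float64(122.9)) [0.4898 0.2196 0.0852] 5.1
top z [0.22167534 0.22227044 0.22285126]
100 [165, 164, 163, 160, 152, 137, 117, 107, 106, 108, 107, 108, 107, 108, 108, 107, 109, 115, 130, 145] [160, 159, 158, 158, 159, 159, 159, 160, 159, 158, 150, 131, 105, 79, 78, 88, 88, 79, 65, 57, 69, 95, 120, 138, 140, 131, 113, 101, 101, 102, 102, 103, 103, 103, 103, 103, 103, 102, 105, 121, 140, 154, 163, 164, 164]
160 [160, 162, 163, 163, 163, 162, 160, 159, 159, 160, 159, 161, 161, 159, 158, 157, 159, 158, 158, 158] [158, 158, 158, 159, 158, 158, 159, 158, 158, 158, 157, 157, 158, 158, 157, 150, 131, 100, 60, 27, 20, 17, 17, 20, 22, 32, 48, 70, 90, 111, 130, 143, 147, 141, 130, 118, 113, 111, 109, 109, 110, 110, 110, 114, 129]
205 [147, 150, 155, 157, 160, 162, 161, 157, 157, 158, 158, 159, 159, 160, 161, 160, 160, 160, 159, 158] [102, 102, 101, 101, 102, 101, 101, 103, 104, 103, 102, 102, 102, 102, 101, 102, 102, 103, 100, 92, 80, 59, 36, 22, 19, 20, 19, 16, 17, 17, 22, 37, 51, 65, 75, 81, 89, 96, 104, 107, 110, 113, 114, 113, 112]
```

```bash
python3 - <<'E'
from h import *
rows([.565,-.1163,.14],pose(20.2),16)
E
```

```text
[-0.01, 0.018, 0.018, 0.008, 0.032, 0.032]
[-0.01, 0.018, 0.018, 0.008, 0.032, 0.032]
[-0.01, 0.018, 0.017, 0.008, 0.032, 0.032]
[-0.01, 0.019, 0.017, 0.008, 0.032, 0.032]
[-0.01, 0.019, 0.016, 0.008, 0.032, 0.032]
[-0.01, 0.02, 0.016, 0.008, 0.032, 0.032]
[-0.01, 0.02, 0.015, 0.008, 0.032, 0.032]
[-0.01, 0.021, 0.015, 0.008, 0.032, 0.032]
[-0.009, 0.021, 0.014, 0.008, 0.032, 0.032]
[-0.009, 0.022, 0.014, 0.008, 0.032, 0.032]
[-0.009, 0.022, 0.014, 0.008, 0.032, 0.032]
[-0.009, 0.022, 0.013, 0.008, 0.032, 0.032]
[-0.008, 0.023, 0.013, 0.008, 0.032, 0.032]
[-0.008, 0.023, 0.012, 0.008, 0.032, 0.032]
[-0.008, 0.023, 0.012, 0.008, 0.032, 0.032]
[-0.007, 0.024, 0.011, 0.008, 0.032, 0.032]
```

Emit:
servo_tool(plan=[[100, -0.01, 0.018, 0.018, 0.008, 0.032, 0.032], [100, -0.01, 0.018, 0.018, 0.008, 0.032, 0.032], [100, -0.01, 0.018, 0.017, 0.008, 0.032, 0.032], [100, -0.01, 0.019, 0.017, 0.008, 0.032, 0.032], [100, -0.01, 0.019, 0.016, 0.008, 0.032, 0.032], [100, -0.01, 0.02, 0.016, 0.008, 0.032, 0.032], [100, -0.01, 0.02, 0.015, 0.008, 0.032, 0.032], [100, -0.01, 0.021, 0.015, 0.008, 0.032, 0.032]])

```text
time_s: 3.2
ee_pos: [0.549, 0.086, 0.2268]
eef_rot: [3.108, 0.259, 0.617]
force: [0.2, -0.3, -0.3]
grip_width: 0.094
grip_force: 0.0
```

Emit:
servo_tool(plan=[[100, -0.009, 0.021, 0.014, 0.008, 0.032, 0.032], [100, -0.009, 0.022, 0.014, 0.008, 0.032, 0.032], [100, -0.009, 0.022, 0.014, 0.008, 0.032, 0.032], [100, -0.009, 0.022, 0.013, 0.008, 0.032, 0.032], [100, -0.008, 0.023, 0.013, 0.008, 0.032, 0.032], [100, -0.008, 0.023, 0.012, 0.008, 0.032, 0.032], [100, -0.008, 0.023, 0.012, 0.008, 0.032, 0.032], [100, -0.007, 0.024, 0.011, 0.008, 0.032, 0.032]])

```text
time_s: 4.2
ee_pos: [0.5671, -0.1132, 0.1396]
eef_rot: [3.14, -0.002, 0.364]
force: [-0.4, 0.5, 0.8]
grip_width: 0.0944
grip_force: 0.0
```

```bash
python3 - <<'E'
from h import *
c=ctrl.camera("wrist");np.savez("w2.npz",**c);cv2.imwrite("pics/w2.png",c["pixels"][...,::-1])
o=ctrl.get_obs();print(o["time_s"],o["ee_pos"],o["eef_rot"])
W=cloud(c);P=W.reshape(-1,3)
u=np.array([np.cos(np.radians(20.2)),np.sin(np.radians(20.2))]);n=np.array([-u[1],u[0]])
s=(P[:,:2]-[.4665,-.1526])@u;w=(P[:,:2]-[.4665,-.1526])@n;z=P[:,2]
k=(s>.05)&(s<.148)&(abs(w)<.03)&(z>.031)&(z<.041);print(k.sum(),"bar z",np.median(z[k]))
a=[];
for x in np.arange(.05,.145,.005):
    q=k&(s>x)&(s<x+.005)
    if q.sum()>5:a.append((x+.0025,(w[q].min()+w[q].max())/2,np.ptp(w[q])))
a=np.array(a);f=np.polyfit(a[:,0],a[:,1],1);print("slope deg",np.degrees(f[0]),"w at .105",np.polyval(f,.105),"width",np.median(a[:,2]))
k=(abs(w)>.02)&(abs(w)<.045)&(z>.01)&(z<.06)&(s>.1)&(s<.2);print("rod",k.sum(),np.percentile(s[k],[1,50,99]),np.percentile(z[k],[1,99]))
k=(abs(w)<.035)&(z>.088)&(z<.1)&(abs(s)<.05);print("plate",k.sum(),np.percentile(s[k],[1,50,99]) if k.any() else 0)
k=(abs(w)<.02)&(z>.07)&(z<.086)&(abs(s)<.06);print("pad",k.sum(),np.percentile(s[k],[1,50,99]) if k.any() else 0, np.median(z[k]))
E
```

```text
4.25 [ 0.56658317 -0.1157679   0.13816626] [ 3.14118654e+00 -2.22360124e-03  3.60965258e-01]
2521 bar z 0.036010982612658005
slope deg 0.25071186850471755 w at .105 0.001034578076575626 width 0.019250713905532228
rod 1226 [0.15652503 0.16593379 0.19942835] [0.02188568 0.05102766]
plate 116 [0.0064768  0.00756482 0.00859803]
pad 1798 [0.00649349 0.02807668 0.04583329] 0.0799036874424496
```

View pics/w2.png

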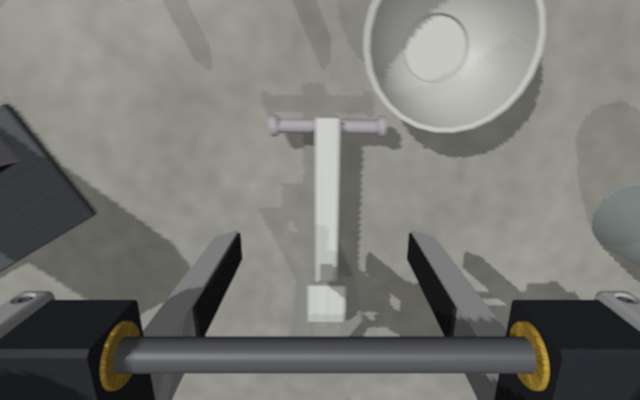

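Holder confirmed: silver bar from (327,120) to (327,290) between the open fingers, with the pad at (326,302). The bowl at (455,60) is clear of them. Descend and pinch.

Emit:
servo_tool(plan=[[100, 0, -0.001, 0.025, 0, 0, 0], [100, 0, 0, 0.03, 0, 0, 0], [100, 0, 0, 0.03, 0, 0, 0], [100, 0, 0, 0.025, 0, 0, 0], [100, 0, 0, 0.015, 0, 0, 0], [100, 0, 0, 0.006, 0, 0, 0], [60, 0, 0, 0, 0, 0, 0], [40, 0, 0, 0, 0, 0, 0]], force=35)

```text
time_s: 5.25
ee_pos: [0.5677, -0.1117, 0.01]
eef_rot: [3.139, -0.003, 0.365]
force: [0.4, -0.4, 0.8]
grip_width: 0.0774
grip_force: 0.0
```

Emit:
servo_tool(plan=[[10, 0, 0, 0, 0, 0, 0], [5, 0, 0, 0, 0, 0, 0], [0, 0, 0, 0, 0, 0, 0], [0, 0, 0, 0, 0, 0, 0], [0, 0, 0, 0, 0, 0, 0], [0, 0, 0, 0, 0, 0, 0], [0, 0, 0, 0, 0, 0, 0], [0, 0, 0, 0, 0, 0, 0]], force=35)

```text
time_s: 6.25
ee_pos: [0.5672, -0.1117, 0.0092]
eef_rot: [3.14, -0.002, 0.365]
force: [-0.6, 0.3, 0.1]
grip_width: 0.0199
grip_force: 35.0
```

Emit:
servo_tool(plan=[[0, 0, 0, -0.01, 0, 0, 0], [0, 0, 0, -0.02, 0, 0, 0], [0, 0, 0, -0.03, 0, 0, 0], [0, 0, 0, -0.04, 0, 0, 0], [0, 0, 0, -0.04, 0, 0, 0], [0, 0, 0, -0.04, 0, 0, 0], [0, 0, 0, -0.04, 0, 0, 0], [0, 0, 0, -0.02, 0, 0, 0]], force=50)

```text
time_s: 7.25
ee_pos: [0.5668, -0.1114, 0.252]
eef_rot: [3.138, -0.004, 0.366]
force: [0.7, -0.1, -3.6]
grip_width: 0.0192
grip_force: 50.0
```

```bash
python3 - <<'E'
from h import *
for i in range(3):
    c=ctrl.camera("wrist");o=ctrl.get_obs();print(o["time_s"],o["ee_pos"].round(4),o["eef_rot"].round(4),o["force"].round(2),o["grip_width"])
rows([.581,.359,.25],pose(50.68),16)
E
```

```text
7.3 [ 0.5673 -0.1115  0.2539] [ 3.137  -0.0059  0.3656] [ 0.35 -0.05  0.58] 0.019425527284991334
7.35 [ 0.5672 -0.1114  0.2518] [ 3.1377 -0.005   0.3656] [ 0.03 -0.13 -2.71] 0.019855926285834307
7.4 [ 0.5667 -0.1114  0.2498] [ 3.1392e+00 -2.8000e-03  3.6550e-01] [-0.2   0.23 -2.47] 0.019675708736297984
[0.011, -0.027, -0.0, 0.0, -0.0, -0.032]
[0.012, -0.027, -0.0, 0.0, -0.0, -0.032]
[0.013, -0.026, -0.0, 0.0, -0.0, -0.032]
[0.014, -0.026, -0.0, 0.0, -0.0, -0.032]
[0.015, -0.025, -0.0, 0.0, -0.0, -0.032]
[0.016, -0.025, -0.0, 0.0, -0.0, -0.032]
[0.016, -0.024, -0.0, 0.0, -0.0, -0.032]
[0.017, -0.024, -0.0, 0.0, -0.0, -0.032]
[0.018, -0.023, -0.0, 0.0, -0.0, -0.032]
[0.019, -0.023, -0.0, 0.0, -0.0, -0.032]
[0.019, -0.022, -0.0, 0.0, -0.0, -0.032]
[0.02, -0.021, -0.0, 0.0, -0.0, -0.032]
[0.021, -0.021, -0.0, 0.0, -0.0, -0.032]
[0.021, -0.02, -0.0, 0.0, -0.0, -0.032]
[0.022, -0.019, -0.0, 0.0, -0.0, -0.032]
[0.023, -0.019, -0.0, 0.0, -0.0, -0.032]
```

Emit:
servo_tool(plan=[[0, 0.011, -0.027, 0, 0, 0, -0.032], [0, 0.012, -0.027, 0, 0, 0, -0.032], [0, 0.013, -0.026, 0, 0, 0, -0.032], [0, 0.014, -0.026, 0, 0, 0, -0.032], [0, 0.015, -0.025, 0, 0, 0, -0.032], [0, 0.016, -0.025, 0, 0, 0, -0.032], [0, 0.016, -0.024, 0, 0, 0, -0.032], [0, 0.017, -0.024, 0, 0, 0, -0.032]])

```text
time_s: 8.4
ee_pos: [0.5737, 0.1237, 0.2474]
eef_rot: [3.141, 0.001, 0.622]
force: [0.9, 0.2, -2.1]
grip_width: 0.0198
grip_force: 50.0
```

Emit:
servo_tool(plan=[[0, 0.018, -0.023, 0, 0, 0, -0.032], [0, 0.019, -0.023, 0, 0, 0, -0.032], [0, 0.019, -0.022, 0, 0, 0, -0.032], [0, 0.02, -0.021, 0, 0, 0, -0.032], [0, 0.021, -0.021, 0, 0, 0, -0.032], [0, 0.021, -0.02, 0, 0, 0, -0.032], [0, 0.022, -0.019, 0, 0, 0, -0.032], [0, 0.023, -0.019, 0, 0, 0, -0.032]])

```text
time_s: 9.4
ee_pos: [0.5824, 0.3581, 0.2469]
eef_rot: [3.14, 0.002, 0.878]
force: [0.4, -0.6, -2.8]
grip_width: 0.0196
grip_force: 50.0
```

Emit:
servo_tool(plan=[[0, 0, 0, 0.01, 0, 0, 0], [0, 0, 0, 0.02, 0, 0, 0], [0, 0, 0, 0.025, 0, 0, 0], [0, 0, 0, 0.025, 0, 0, 0], [0, 0, 0, 0.02, 0, 0, 0], [0, 0, 0, 0.01, 0, 0, 0], [0, 0, 0, 0.005, 0, 0, 0], [0, 0, 0, 0, 0, 0, 0]])

```text
time_s: 10.4
ee_pos: [0.5832, 0.3571, 0.1339]
eef_rot: [3.139, -0.001, 0.877]
force: [-0.1, -0.3, -3.1]
grip_width: 0.0198
grip_force: 50.0
```

```bash
cat > meas.py <<'E'
from h import *
def holder(show=True):
    """holder in tool axes from the wrist camera: cloud in tool frame"""
    for i in range(3): c=ctrl.camera("wrist")
    o=ctrl.get_obs();T=tool()
    # wrist cloud in tool frame
    W=cloud(c).reshape(-1,3);P=(W-T[:3,3])@T[:3,:3]
    return c,o,T,P
E
python3 - <<'E'
from meas import *
c,o,T,P=holder();np.savez("w3.npz",**c);cv2.imwrite("pics/w3.png",c["pixels"][...,::-1])
s=dict(ctrl.camera("side"));t=ctrl.camera("top");np.savez("s3.npz",**s);np.savez("t3.npz",**t)
print(o["time_s"],o["ee_pos"].round(4),o["eef_rot"].round(4),o["force"].round(2),o["grip_width"])
x,y,z=P.T
k=(x>-.055)&(x<.05)&(abs(y)<.02)&(z<-.022)&(z>-.036);print("bar top",k.sum(),np.polyfit(x[k],z[k],1),)
a=[]
for v in np.arange(-.05,.05,.005):
    q=k&(x>v)&(x<v+.005)
    if q.sum()>5:a.append((v+.0025,(y[q].min()+y[q].max())/2,np.ptp(y[q])))
a=np.array(a);print("bar y(x)",np.polyfit(a[:,0],a[:,1],1),np.median(a[:,2]))
k=(abs(y)<.014)&(z<-.06)&(z>-.09)&(x<-.04)&(x>-.13);print("pad",k.sum(),np.percentile(x[k],[1,50,99]),np.polyfit(x[k],z[k],1),np.median(z[k]),np.percentile(y[k],[1,99]))
k=(abs(y)<.055)&(abs(y)>.015)&(z<-.005)&(z>-.03)&(x>.03)&(x<.08);print("rod",k.sum(),np.percentile(x[k],[1,50,99]),np.polyfit(y[k],x[k],1),np.polyfit(y[k],z[k],1))
go([.5429,.3128,.1],pose(50.68))
E
```

```text
10.55 [0.5833 0.3574 0.1345] [ 3.139e+00 -1.700e-03  8.775e-01] [-0.57  0.15 -2.91] 0.01975374187178203
bar top 7424 [ 0.0009955  -0.02697453]
bar y(x) [-4.34265861e-03  6.52996070e-05] 0.01973641434567218Traceback (most recent call last):
  File "<stdin>", line 12, in <module>
    return _quantile_unchecked(
        a, q, axis, out, overwrite_input, method, keepdims, weights)
    return _ureduce(a,
                    func=_quantile_ureduce_func,
    ...<5 lines>...
                    overwrite_input=overwrite_input,
                    method=method)
    r = func(a, **kwargs)
    result = _quantile(arr,
                       quantiles=q,
    ...<2 lines>...
                       out=out,
                       weights=wgt)
    slices_having_nans = np.isnan(arr[-1, ...])
                                  ~~~^^^^^^^^^
IndexError: index -1 is out of bounds for axis 0 with size 0
```

View pics/w3.png

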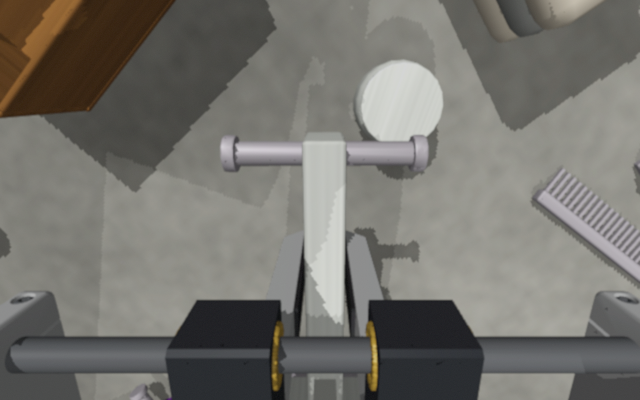

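Wrist view: the holder is gripped level and straight, with the bar at column 325 and the rod at row 153. The tin at (400,100) is well below.

```bash
python3 - <<'E'
from meas import *
c=dict(np.load("w3.npz"));T=tool();W=cloud(c).reshape(-1,3);P=(W-T[:3,3])@T[:3,:3];x,y,z=P.T
k=(abs(y)<.044)&(abs(y)>.015)&(z<-.0)&(z>-.035)&(x>.03)&(x<.08);print("rod",k.sum(),np.percentile(x[k],[1,50,99]),np.polyfit(y[k],x[k],1))
k=(abs(y)<.008)&(z<-.02)&(z>-.03)&(x>.03)&(x<.08);print("bar end",np.percentile(x[k],99))
go([.5429,.3128,.1],pose(50.68))
# top cam: plate top edge and strip mid, in upright axes about S
t=dict(np.load("t3.npz"));W=cloud(t).reshape(-1,3);n=np.array([.6337,.7736]);yv=np.array([.7736,-.6337])
d=W[:,:2]-[.4759,.2310];a=d@n;b=d@yv;zz=W[:,2]
k=(zz>.205)&(zz<.235)&(abs(b)<.06)&(a>.01)&(a<.08);print("plate top",k.sum(),np.percentile(a[k],[1,50,99]) if k.any() else 0,np.percentile(b[k],[1,99]) if k.any() else 0)
E
```

```text
rod 3267 [0.04773918 0.05591474 0.06259644] [0.00183753 0.05567181]
bar end 0.06276658342098382
shift [-0.0601 -0.0026  0.0342] rotvec [ 0.0025 -0.0014 -0.007 ]
plate top 153 [0.0428971  0.0576681  0.07930651] [-0.02618717  0.03165458]
```

Emit:
servo_tool(plan=[[0, 0, -0.0026, 0.0075, 0, 0, -0.003], [0, -0.006, 0, 0, 0, 0, 0], [0, -0.01, 0, 0, 0, 0, 0], [0, -0.01, 0, 0, 0, 0, 0], [0, -0.008, 0, 0, 0, 0, 0], [0, -0.004, 0, 0, 0, 0, 0], [0, -0.002, 0, 0, 0, 0, 0], [0, 0, 0, 0, 0, 0, 0]])

```text
time_s: 11.65
ee_pos: [0.5557, 0.3281, 0.1263]
eef_rot: [3.139, -0.001, 0.88]
force: [-0.1, 0.7, -2.5]
grip_width: 0.0198
grip_force: 50.0
```

```bash
python3 - <<'E'
from meas import *
c=ctrl.camera("wrist");o=ctrl.get_obs();print(o["time_s"],o["ee_pos"],o["eef_rot"],o["force"]);go([.4759+.6337*.1075,.2310+.7736*.1075,.127],pose(50.68))
for n in("side","top"):
    c=ctrl.camera(n);np.savez(n+"4.npz",**c)
W=cloud(c).reshape(-1,3);n=np.array([.6337,.7736]);yv=np.array([.7736,-.6337])
d=W[:,:2]-[.4759,.2310];a=d@n;b=d@yv;zz=W[:,2]
k=(zz>.203)&(zz<.22)&(abs(b)<.06)&(a>.012)&(a<.035);print("plate top",k.sum(),np.percentile(a[k],[1,50,99]),np.percentile(b[k],[1,99]),np.median(zz[k]))
k=(zz>.19)&(zz<.201)&(abs(b)<.06)&(a>.02)&(a<.08);print("pad",k.sum(),np.percentile(a[k],[1,50,99]),np.percentile(b[k],[1,50,99]),np.median(zz[k]))
cv2.imwrite("pics/t4.png",cv2.resize(c["pixels"][150:230,190:290],(800,640)[:1]+(600,),interpolation=cv2.INTER_CUBIC)[...,::-1])
E
```

```text
11.7 [0.55569971 0.32821359 0.12624413] [ 3.13937153e+00 -7.49423352e-04  8.80562632e-01] [ 0.49261301 -0.077025   -1.87959125]
shift [-0.0183 -0.0001 -0.0008] rotvec [ 0.0022 -0.0007 -0.004 ]
plate top 82 [0.01235544 0.01777622 0.02233343] [-0.02886702  0.02939002] 0.2109270288202022
pad 139 [0.02806735 0.04352951 0.05975198] [-0.01413336  0.00092921  0.01525266] 0.19651429522399
```

Centred within about 0.5 mm. Now I'll advance gently and feel for the slots.

Emit:
servo_tool(plan=[[0, -0.003, 0, 0, 0, 0, 0], [0, -0.002, 0, 0, 0, 0, 0], [0, -0.001, 0, 0, 0, 0, 0], [0, -0.001, 0, 0, 0, 0, 0], [0, -0.001, 0, 0, 0, 0, 0], [0, -0.001, 0, 0, 0, 0, 0], [0, 0, 0, 0, 0, 0, 0], [0, 0, 0, 0, 0, 0, 0]])

```text
time_s: 12.8
ee_pos: [0.5499, 0.3212, 0.1262]
eef_rot: [3.139, -0.001, 0.88]
force: [0.7, 0.0, -2.9]
grip_width: 0.0198
grip_force: 50.0
```

Emit:
servo_tool(plan=[[0, -0.001, 0, 0, 0, 0, 0], [0, -0.001, 0, 0, 0, 0, 0], [0, -0.001, 0, 0, 0, 0, 0], [0, -0.001, 0, 0, 0, 0, 0], [0, -0.001, 0, 0, 0, 0, 0], [0, -0.001, 0, 0, 0, 0, 0], [0, 0, 0, 0, 0, 0, 0], [0, 0, 0, 0, 0, 0, 0]])

```text
time_s: 13.8
ee_pos: [0.5461, 0.3165, 0.1262]
eef_rot: [3.139, -0.001, 0.88]
force: [0.0, -0.4, -3.7]
grip_width: 0.0197
grip_force: 50.0
```

Emit:
servo_tool(plan=[[0, -0.001, 0, 0, 0, 0, 0], [0, 0, 0, 0, 0, 0, 0], [0, -0.001, 0, 0, 0, 0, 0], [0, 0, 0, 0, 0, 0, 0], [0, -0.0005, 0, 0, 0, 0, 0], [0, 0, 0, 0, 0, 0, 0], [0, -0.0005, 0, 0, 0, 0, 0], [0, 0, 0, 0, 0, 0, 0]])

```text
time_s: 14.8
ee_pos: [0.5442, 0.3142, 0.1262]
eef_rot: [3.139, -0.001, 0.88]
force: [-1.2, 0.2, -3.3]
grip_width: 0.0198
grip_force: 50.0
```

Emit:
servo_tool(plan=[[0, -0.0005, 0, 0, 0, 0, 0], [0, 0, 0, 0, 0, 0, 0], [0, -0.0005, 0, 0, 0, 0, 0], [0, 0, 0, 0, 0, 0, 0], [0, 0, 0, 0, 0, 0, 0], [0, 0, 0, 0, 0, 0, 0], [0, 0, 0, 0, 0, 0, 0], [0, 0, 0, 0, 0, 0, 0]])

```text
time_s: 15.8
ee_pos: [0.544, 0.314, 0.1264]
eef_rot: [3.139, -0.003, 0.881]
force: [4.7, 5.9, -4.7]
grip_width: 0.0198
grip_force: 50.0
```

The rear face touches the strip at 7 N, which matches the expected distance, so the claws are through. I'll back off slightly and go down.

Emit:
servo_tool(plan=[[0, 0.001, 0, 0, 0, 0, 0], [0, 0, 0, 0.001, 0, 0, 0], [0, 0, 0, 0.002, 0, 0, 0], [0, 0, 0, 0.002, 0, 0, 0], [0, 0, 0, 0.002, 0, 0, 0], [0, 0, 0, 0.001, 0, 0, 0], [0, 0, 0, 0.001, 0, 0, 0], [0, 0, 0, 0, 0, 0, 0]])

```text
time_s: 16.8
ee_pos: [0.5442, 0.3142, 0.1172]
eef_rot: [3.139, -0.001, 0.88]
force: [-0.5, -0.2, -2.3]
grip_width: 0.0199
grip_force: 50.0
```

Emit:
servo_tool(plan=[[0, 0, 0, 0.001, 0, 0, 0], [0, 0, 0, 0.001, 0, 0, 0], [0, 0, 0, 0.001, 0, 0, 0], [0, 0, 0, 0.001, 0, 0, 0], [0, 0, 0, 0.001, 0, 0, 0], [0, 0, 0, 0.001, 0, 0, 0], [0, 0, 0, 0, 0, 0, 0], [0, 0, 0, 0, 0, 0, 0]])

```text
time_s: 17.8
ee_pos: [0.5442, 0.3142, 0.1112]
eef_rot: [3.139, -0.001, 0.88]
force: [1.9, 2.0, -1.0]
grip_width: 0.0196
grip_force: 50.0
```

Emit:
servo_tool(plan=[[0, 0, 0, 0.001, 0, 0, 0], [0, 0, 0, 0.001, 0, 0, 0], [0, 0, 0, 0.001, 0, 0, 0], [0, 0, 0, 0.001, 0, 0, 0], [0, 0, 0, 0.001, 0, 0, 0], [0, 0, 0, 0.001, 0, 0, 0], [0, 0, 0, 0, 0, 0, 0], [0, 0, 0, 0, 0, 0, 0]])

```text
time_s: 18.8
ee_pos: [0.5443, 0.3143, 0.1053]
eef_rot: [3.139, -0.001, 0.88]
force: [3.4, 3.9, 1.4]
grip_width: 0.0199
grip_force: 50.0
```

Emit:
servo_tool(plan=[[0, 0, 0, 0.001, 0, 0, 0], [0, 0, 0, 0.001, 0, 0, 0], [0, 0, 0, 0.001, 0, 0, 0], [0, 0, 0, 0.001, 0, 0, 0], [0, 0, 0, 0.0005, 0, 0, 0], [0, 0, 0, 0.0005, 0, 0, 0], [0, 0, 0, 0, 0, 0, 0], [0, 0, 0, 0, 0, 0, 0]])

```text
time_s: 19.8
ee_pos: [0.5442, 0.3143, 0.0997]
eef_rot: [3.14, -0.001, 0.88]
force: [3.9, 5.1, -2.5]
grip_width: 0.0194
grip_force: 50.0
```

Emit:
servo_tool(plan=[[0, 0, 0, 0.0005, 0, 0, 0], [0, 0, 0, 0, 0, 0, 0], [0, 0, 0, 0.0005, 0, 0, 0], [0, 0, 0, 0, 0, 0, 0], [0, 0, 0, 0.0005, 0, 0, 0], [0, 0, 0, 0, 0, 0, 0], [0, 0, 0, 0, 0, 0, 0], [0, 0, 0, 0, 0, 0, 0]])

```text
time_s: 20.8
ee_pos: [0.5442, 0.3142, 0.0983]
eef_rot: [3.14, -0.001, 0.88]
force: [3.1, 4.4, -2.4]
grip_width: 0.0196
grip_force: 50.0
```

Emit:
servo_tool(plan=[[0, 0, 0, 0.0005, 0, 0, 0], [0, 0, 0, 0, 0, 0, 0], [0, 0, 0, 0.0005, 0, 0, 0], [0, 0, 0, 0, 0, 0, 0], [0, 0, 0, 0, 0, 0, 0], [0, 0, 0, 0, 0, 0, 0], [0, 0, 0, 0, 0, 0, 0], [0, 0, 0, 0, 0, 0, 0]])

```text
time_s: 21.8
ee_pos: [0.5442, 0.3143, 0.0973]
eef_rot: [3.14, -0.001, 0.88]
force: [3.7, 3.9, -1.7]
grip_width: 0.0199
grip_force: 50.0
```

Emit:
servo_tool(plan=[[0, 0, 0, 0.0005, 0, 0, 0], [0, 0, 0, 0, 0, 0, 0], [0, 0, 0, 0.0005, 0, 0, 0], [0, 0, 0, 0, 0, 0, 0], [0, 0, 0, 0, 0, 0, 0], [0, 0, 0, 0, 0, 0, 0], [0, 0, 0, 0, 0, 0, 0], [0, 0, 0, 0, 0, 0, 0]])

```text
time_s: 22.8
ee_pos: [0.5443, 0.3143, 0.0968]
eef_rot: [3.139, -0.001, 0.88]
force: [2.8, 4.8, 4.3]
grip_width: 0.0197
grip_force: 50.0
```

```bash
python3 - <<'E'
from meas import *
c,o,T,P=holder();x,y,z=P.T
print(o["time_s"],o["ee_pos"],o["force"],o["moment"])
k=(x>-.055)&(x<.05)&(abs(y)<.008)&(z<-.018)&(z>-.036);print("bar top",k.sum(),np.polyfit(x[k],z[k],1))
c=ctrl.camera("top")
W=cloud(c).reshape(-1,3);n=np.array([.6337,.7736]);yv=np.array([.7736,-.6337])
d=W[:,:2]-[.4759,.2310];a=d@n;b=d@yv;zz=W[:,2]
k=(zz>.15)&(zz<.195)&(abs(b)<.012)&(a>.012)&(a<.042);print("pad",k.sum(),np.percentile(a[k],[1,50,99]),np.percentile(b[k],[1,50,99]),np.median(zz[k]))
E
```

```text
22.95 [0.54430672 0.31430509 0.09688779] [1.79365578 3.90206177 4.00291941] [ 0.56601235 -0.14147866  0.04155154]
bar top 5517 [ 0.02144324 -0.02686199]
pad 95 [0.01400745 0.02756454 0.04181902] [-1.15987889e-02  6.26898073e-05  1.13848568e-02] 0.16868766718498573
```

The necks meet their stop (about 7 N up), while the bar's grip end is about 2 mm low. I'll let go, then press on the pad with shut fingers.

Emit:
servo_tool(plan=[[10, 0, 0, -0.001, 0, 0, 0], [30, 0, 0, 0, 0, 0, 0], [60, 0, 0, 0, 0, 0, 0], [60, 0, 0, 0, 0, 0, 0], [60, 0, 0, -0.01, 0, 0, 0], [60, 0, 0, -0.03, 0, 0, 0], [60, 0, 0, -0.04, 0, 0, 0], [60, 0, 0, -0.04, 0, 0, 0]])

```text
time_s: 24.0
ee_pos: [0.5439, 0.3142, 0.2198]
eef_rot: [3.139, -0.001, 0.88]
force: [-0.0, 0.4, -0.5]
grip_width: 0.0562
grip_force: 0.0
```

```bash
python3 - <<'E'
from meas import *
c,o,T,P=holder();np.savez("w5.npz",**c);cv2.imwrite("pics/w5.png",c["pixels"][...,::-1])
print(o["time_s"],o["ee_pos"],o["eef_rot"],o["force"])
W=cloud(c).reshape(-1,3);n=np.array([.6337,.7736]);yv=np.array([.7736,-.6337])
d=W[:,:2]-[.4759,.2310];a=d@n;b=d@yv;z=W[:,2]
k=(abs(b)<.006)&(a>.05)&(a<.15)&(z>.11)&(z<.14);f=np.polyfit(a[k],z[k],1);print("bar",k.sum(),f,np.polyval(f,0))
k=(abs(b)<.012)&(a>.012)&(a<.042)&(z>.155)&(z<.19);print("pad",k.sum(),np.median(a[k]),np.median(z[k]))
k=(abs(b)<.028)&(abs(b)>.016)&(a>-.005)&(a<.012)&(z>.175)&(z<.2);print("plate top",k.sum(),np.percentile(a[k],[1,50,99]),np.percentile(z[k],[1,50,99]))
E
```

```text
24.15 [0.54457906 0.31461721 0.22057342] [ 3.13753648 -0.00467978  0.88052565] [-0.29010855 -0.72188383 -0.94957169]
bar 1644 [-0.01960816  0.12598358] 0.1259835813120093
pad 1004 0.027971788693009734 0.16949559355274751
plate top 1 [-0.0035645 -0.0035645 -0.0035645] [0.19909104 0.19909104 0.19909104]
```

View pics/w5.png

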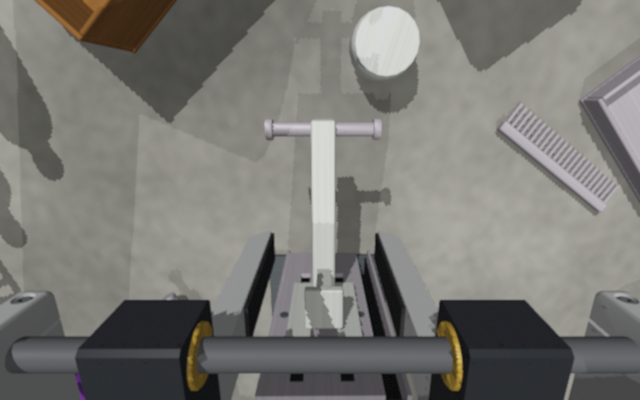

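Hanging on the slots: bar at (323,200), upright behind. Extrapolated origin height is 90 mm (home), with a slight droop of 1.1°. Next I'll press the pad with shut fingers.

Emit:
servo_tool(plan=[[30, -0.01, 0, 0, 0, 0, 0], [10, -0.02, 0, 0, 0, 0, 0], [0, -0.025, 0, 0, 0, 0, 0], [0, -0.02, 0, 0, 0, 0, 0], [0, -0.005, 0, 0, 0, 0, 0], [0, 0, 0, 0.015, 0, 0, 0], [0, 0, 0, 0.015, 0, 0, 0], [0, 0, 0, 0.01, 0, 0, 0]])

```text
time_s: 25.15
ee_pos: [0.4928, 0.2527, 0.1757]
eef_rot: [3.14, 0.001, 0.881]
force: [0.9, -0.1, -0.1]
grip_width: 0.0002
grip_force: 0.0
```

Emit:
servo_tool(plan=[[0, 0, 0, 0.003, 0, 0, 0], [0, 0, 0, 0.002, 0, 0, 0], [0, 0, 0, 0.001, 0, 0, 0], [0, 0, 0, 0.001, 0, 0, 0], [0, 0, 0, 0.001, 0, 0, 0], [0, 0, 0, 0, 0, 0, 0], [0, 0, 0, 0, 0, 0, 0], [0, 0, 0, 0, 0, 0, 0]])

```text
time_s: 26.15
ee_pos: [0.4932, 0.2526, 0.1698]
eef_rot: [3.139, -0.001, 0.881]
force: [1.5, -0.1, 0.6]
grip_width: 0.0005
grip_force: 0.6
```

Emit:
servo_tool(plan=[[0, 0, 0, 0.0005, 0, 0, 0], [0, 0, 0, 0, 0, 0, 0], [0, 0, 0, 0.0005, 0, 0, 0], [0, 0, 0, 0, 0, 0, 0], [0, 0, 0, 0, 0, 0, 0], [0, 0, 0, 0, 0, 0, 0], [0, 0, 0, 0, 0, 0, 0], [0, 0, 0, 0, 0, 0, 0]])

```text
time_s: 27.15
ee_pos: [0.4933, 0.2527, 0.1696]
eef_rot: [3.139, -0.001, 0.881]
force: [-3.1, -0.7, 9.4]
grip_width: 0.0007
grip_force: 4.5
```

Emit:
servo_tool(plan=[[0, 0, 0, 0.0004, 0, 0, 0], [0, 0, 0, 0, 0, 0, 0], [0, 0, 0, 0, 0, 0, 0], [0, 0, 0, 0, 0, 0, 0], [0, 0, 0, 0, 0, 0, 0], [0, 0, 0, 0, 0, 0, 0], [0, 0, 0, 0, 0, 0, 0], [0, 0, 0, 0, 0, 0, 0]])

```text
time_s: 28.15
ee_pos: [0.4933, 0.2527, 0.1695]
eef_rot: [3.139, -0.002, 0.881]
force: [-3.8, -1.9, 12.9]
grip_width: 0.0002
grip_force: 6.0
```

The stop is firm: 13 N with 0.1 mm of give. I'll lift off and look at the catch from the first viewing pose.

Emit:
servo_tool(plan=[[0, 0, 0, -0.005, 0, 0, 0], [0, 0, 0, -0.02, 0, 0, 0], [0, 0, 0, -0.03, 0, 0, 0], [0, 0, 0, -0.03, 0, 0, 0], [0, 0, 0, -0.025, 0, 0, 0], [0, 0.02, 0, -0.02, 0, 0, 0], [0, 0.025, 0, -0.01, 0, 0, 0], [0, 0, 0, 0, 0, 0, 0]])

```text
time_s: 29.15
ee_pos: [0.522, 0.2881, 0.3082]
eef_rot: [3.139, -0.001, 0.881]
force: [-0.2, 0.2, 0.0]
grip_width: 0.0007
grip_force: 0.0
```

Emit:
servo_tool(plan=[[0, 0, 0, 0, 0, -0.08, 0], [0, 0, 0, 0, 0, -0.08, 0], [0, 0, 0, 0, 0, -0.08, 0], [0, 0, 0, 0, 0, -0.08, 0], [0, 0, 0, 0, 0, -0.08, 0], [0, 0, 0, 0, 0, -0.08, 0], [0, 0, 0, 0, 0, -0.04, 0], [0, 0, 0, 0, 0, 0, 0]])

```text
time_s: 30.15
ee_pos: [0.5214, 0.2873, 0.3071]
eef_rot: [3.14, 0.521, 0.88]
force: [-0.4, -1.0, -0.6]
grip_width: 0.0006
grip_force: 0.0
```

```bash
python3 - <<'E'
from meas import *
c,o,T,P=holder();np.savez("w6.npz",**c)
cv2.imwrite("pics/w6.png",cv2.resize(c["pixels"][120:270,220:420],(800,600),interpolation=cv2.INTER_CUBIC)[...,::-1])
print(o["time_s"],o["ee_pos"],o["eef_rot"],o["force"])
W=cloud(c);n=np.array([.6337,.7736]);yv=np.array([.7736,-.6337])
d=W[...,:2]-[.4759,.2310];a=d@n;b=d@yv;z=W[...,2]
k=(abs(b)<.004)&(a<.02)&(a>-.01)&(z>.15)&(z<.225)
i=np.argsort(-z[k]);print(np.c_[a[k],z[k]][i][::4].round(4).tolist())
E
```

```text
30.3 [0.52140822 0.28711839 0.30857518] [3.13895604 0.51823399 0.87897606] [ 0.1844764   1.03384737 -0.08914419]
[[-0.006, 0.2235], [-0.0065, 0.223], [0.0001, 0.2228], [-0.0028, 0.2227], [-0.0042, 0.2226], [-0.003, 0.2225], [-0.0003, 0.2224], [-0.0032, 0.2223], [-0.0047, 0.2222], [-0.0033, 0.2222], [0.0008, 0.2222], [-0.0048, 0.2221], [-0.0063, 0.222], [-0.0036, 0.222], [-0.0064, 0.2219], [-0.008, 0.2218], [0.0001, 0.2216], [-0.007, 0.2214], [-0.0002, 0.2213], [-0.0007, 0.2209], [0.001, 0.22], [0.0006, 0.2197], [0.0001, 0.2192], [-0.0002, 0.219], [0.0006, 0.2185], [-0.0001, 0.2179], [0.0002, 0.2169], [0.0011, 0.2166], [-0.0009, 0.216], [-0.0002, 0.2154], [0.0008, 0.215], [0.0002, 0.2145], [0.0006, 0.2137], [-0.0, 0.2132], [-0.0007, 0.2125], [0.0004, 0.2123], [0.0, 0.212], [0.0004, 0.2111], [0.001, 0.2104], [0.0007, 0.2102], [-0.0001, 0.2094], [0.0005, 0.2087], [0.0, 0.2083], [-0.0004, 0.2079], [-0.0003, 0.2067], [0.0006, 0.2063], [-0.0005, 0.2053], [0.0, 0.2045], [-0.0004, 0.2042], [-0.0, 0.2032], [-0.0004, 0.2029], [0.0002, 0.2022], [-0.0003, 0.2017], [0.0002, 0.2009], [-0.0001, 0.2
[... 659 characters left out ...]
, [0.0075, 0.183], [0.0081, 0.1823], [0.0076, 0.1817], [0.0005, 0.1727], [-0.0, 0.1722], [0.0171, 0.171], [-0.0003, 0.1704], [0.0153, 0.1703], [0.0152, 0.1702], [-0.0006, 0.1701], [0.02, 0.1699], [0.0124, 0.1699], [0.0198, 0.1698], [0.0148, 0.1697], [0.0198, 0.1697], [0.0185, 0.1696], [0.0002, 0.1695], [0.012, 0.1694], [0.0169, 0.1693], [0.0117, 0.1692], [-0.0002, 0.169], [0.0128, 0.1689], [0.0165, 0.1688], [-0.0, 0.1678], [-0.0004, 0.1674], [-0.001, 0.1668], [0.0011, 0.1661], [0.0002, 0.1651], [-0.0006, 0.1643], [0.0005, 0.1639], [-0.0007, 0.1626], [-0.0, 0.1619], [-0.0003, 0.1616], [-0.0001, 0.1603], [-0.0006, 0.1598], [0.0002, 0.1591], [0.0006, 0.1581], [0.0003, 0.1577], [-0.001, 0.1563]]
```

View pics/w6.png

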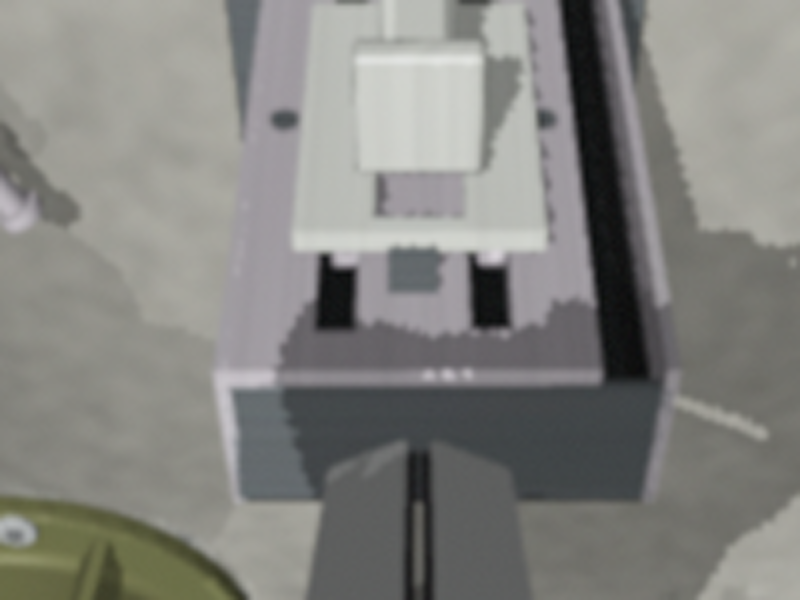

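The picture shows the back plate seated, with the necks at the slots' lower ends (340,258) and (490,255). The catch nose at (415,270) stands right above the top bar. Depth puts the nose 6 mm out at z 0.1895 over the bar top at 0.186, so it is fully out and the robot is clear.

```bash
python3 -c "
from station import ctrl
print(ctrl.hand_in())"
```

```text
the job is handed in; nothing more can be done
None
```

The holder arm is hooked through the upper slots and fully home, with the spring catch snapped out over its back plate; the gripper let go and is clear, no other item was moved, and the job was handed in at about 30 s.

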